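Weigh a wood moisture sample on the two-pan balance

ROBOT

A 6-joint arm with a two-finger parallel gripper is mounted at the origin on a cart in front of the work surface, level with it; the furniture and walls round the work are solid. World frame = base frame: x ahead of the robot, y to its left, z up, the work surface at z = 0. Lengths are in m, angles in rad, forces in N, time in s.
With the tool pointing down it reaches from about 0.375 to 0.9 m from the base axis. Payload 3.1 kg.
Tool frame: the origin (TCP) lies at the very end of the fingers, on their centre line; the grasp point (between the pads) lies 19 mm behind it; z points along the fingers, y is the line along which they close (so a half turn about z gives the same grasp; the last joint's range is limited). The gripper opens to 85 mm and grips with 20 to 120 N. Pads are 22 mm wide; open, the fingers measure 114 mm over their backs; the gripper's body (76 mm by 85 mm) begins 54 mm behind the grasp point. The pads swing forward as they close: fully open they stand 13 mm farther back than shut.
Start: joints at [-1.468, 0.527, 1.433, -0, 1.181, -0.178], TCP at [0.173, -0.6, 0.231] pointing down, gripper open.
Joint ranges: [-3.08, 3.08], [-0.75, 2.2], [0.22, 2.44], [-1.43, 4.57], [0, 2.65], [-2.85, 2.85]. Speed limits (rad/s): [2.79, 2.79, 3.14, 3.14, 3.14, 3.14].

INTERFACE

Orientations are given as a rotation vector (axis times angle).
In Python, from rig import arm gives the robot as it stands.
- The arm moves only by the tool inch_along, called after "Request:" as name(argument=value, ...), one argument or row to a line, values as JSON. Schema: {"type":"object","properties":{"rows":{"type":"array","items":{"type":"array","items":{"type":"number"},"minItems":6,"maxItems":6},"minItems":1,"maxItems":10},"jaw":{"type":"number"},"only":{"type":"string"},"quiet":{"type":"boolean"},"lines":{"type":"string"}},"required":["rows"],"additionalProperties":false}. rows is a list of rows, 1 to 10 of them, each of 6 numbers: dx, dy, dz in units of 25 mm, then a rotation vector rx, ry, rz in units of 0.1 rad; each row is the pose to reach, as a shift and turn from the pose commanded when the call began, along the tool's axes at that moment; what a row does not reach only later rows make up. A row lasts 1/8 s, in which the tool goes at most 0.0625 m and 0.188 rad, less where a joint would pass 70% of its speed; a pose out of reach is approached as far as the arm can. jaw is the finger opening in m, set as the call begins (left out keeps the last). The fingers move at their own pace and stop on an object; the grip force is fixed at half the most. Time passes only in rows, so rows that do not move let the fingers close. The tool returns the time, the measured TCP pose, the force, the opening and the grip force at its end. only (a regular expression) keeps the lines of the reply that match it, lines (a string "A,B") keeps lines A to B, and quiet returns only ok. Input that does not fit is refused with a message, and nothing moves.
- arm.state(): the state, without advancing time (a new reading comes with each control period).
- arm.get_image(name): name is "scene" or "top"; returns a dict with "image" (420x560x3 uint8, red, green, blue), "mtx" (3x3 intrinsics, pixels), "k1" (the pictures are not rectified: a ray, as slopes to the right and down, at radius r is drawn at 1 + k1 r^2 times it, then the intrinsics apply), "R" (3x3) and "t" (3): a world point X has camera coordinates R X + t. Camera axes: x right, y down, z forward; pixel columns grow to the right and rows downward; lengths in m; the calibration is good to about 2 mm. A picture is of the moment at which its call begins. There is no depth.
- arm.sign_off(): hands the job in; it is judged then, once.
The state is a dict: "time_s": time; "joint_pos": joint angles; "qvel": joint speeds; "effort": joint torques, N m; "ee_pos": TCP position; "eef_rot": TCP orientation; "contact_force": force on the tool from outside, world axes, zero at the start; "wrist_torque": the same for the moment, N m; "width": finger opening in m; "grasp_force": force on a finger pad.
Only numpy, scipy, OpenCV 4.12 (cv2) and the standard library are available. Lean on these libraries where they do the work, as an engineer would, in place of code of your own. Each camera call takes 0.05 s, during which the arm holds its last target. There are 200 camera calls.

TASK

Weigh the small wood sample that lies on the left pan of the balance: stand a suitable steel weight on the empty right pan and slide the ball-knobbed rider along the graduated bar in front until the beam comes to rest level, with the pointer at the long middle mark of the dial. The sample stays on its pan, weights that are not needed are left standing on the bench, and the pencil, tape measure and clamping nut are not to be disturbed.

Things in the scene. Friction and masses are not known exactly. Their poses are not given: they have to be found in the camera images.
- balance: grey two-pan balance, fixed: housing 110 x 228 mm, 39 mm high; dial tower (62 mm wide, 153 mm high, 17 to 45 mm behind the centre line) in the middle. Origin mid-underside; +y runs along the beam to the left (sample) pan, -x is its front. Pivot 28 mm up; pan centres 92 mm left and right of it. The pans stay horizontal; where on a pan a load lies does not matter
- beam (a joint): tilt of the beam, rad: 0 level (pointer at the long middle mark), negative with the sample (left) side down, positive with the weight (right) side down; stops at -0.12 and 0.12. Starts sample side down. A weak spring levels it: each gram of difference tilts it about 0.007 rad; beyond 17 g it lies on a stop. Settles in about 1 s
- rider (a joint): position of the rider along its bar, m: 0 at the left end (adds nothing), 0.09 at the right end. Each mm to the right adds 0.5 g to the right (weight) side, 45 g in all. It slides with about 0.4 N of friction and stays where it is left; starts within the first 10 mm
- rider_knob (a point): centre of the rider's black ball knob, 16 mm across, to pinch or push; on a stem, 24 mm above the top of the rider's steel block (18 mm long), 62 mm above the bench when level, 80 mm in front of the balance's centre line. The rider slides along the balance's y axis on a bar 122 mm long; both rise and fall a few mm with the beam
- weight_pan_floor (a point): centre of the floor of the empty right pan: round steel dish, flat floor 87 mm across with a flaring rim 5 mm high, 100 mm across outside; about 60 mm above the bench when level, 71 mm at the start, 49 mm at the lowest
- sample_pan_floor (a point): centre of the upper face of the left pan, the same dish, which carries the sample
- sample: small block of wood, 50 x 60 mm and 30 mm high, on the left pan; weighs somewhere between 60 and 90 g. Origin at the centre of its underside
- weight_50: plain steel knob weight of 50 g: a cylinder 18 mm across and 18 mm high with a narrow neck and a round knob 13 mm across on top, 30 mm high in all (the smallest); origin at the centre of its underside, z up along it. Stands loose on the bench in front of the balance or to its right; which of the three stands where varies
- weight_100: plain steel knob weight of 100 g: a cylinder 24 mm across and 25 mm high with a narrow neck and a round knob 17 mm across on top, 37 mm high in all (the middle one); origin at the centre of its underside, z up along it. Stands loose on the bench in front of the balance or to its right; which of the three stands where varies
- weight_200: plain steel knob weight of 200 g: a cylinder 30 mm across and 35 mm high with a narrow neck and a round knob 22 mm across on top, 47 mm high in all (the biggest); origin at the centre of its underside, z up along it. Stands loose on the bench in front of the balance or to its right; which of the three stands where varies
- pencil: flat red carpenter's pencil, 153 x 13 x 8 mm, lying on the bench to the left; bystander
- tape_measure: yellow tape measure, 36 x 76 x 66 mm, on the bench to the left; bystander
- collet_nut: steel clamping nut, a notched ring 54 mm across, 24 mm high, on the bench behind the balance; bystander

How it is judged:
At the end, for the whole second after the job is handed in: The beam is at rest within 0.035 rad of level (about 5 g, the first short mark either side of the middle mark), the sample lies on the left pan within 30 mm of its centre, at least one weight stands upright on the right pan, and every other weight stands upright on the bench or on that pan (value of joint beam between -0.035 and 0.035 rad and velocity of joint beam between -0.04 and 0.04 rad/s and horizontal distance between sample and sample_pan_floor below 0.03 m and z of sample in the frame of sample_pan_floor between -0.005 and 0.015 m and ((horizontal distance between weight_50 and weight_pan_floor below 0.045 m and z of weight_50 in the frame of weight_pan_floor between -0.005 and 0.015 m and angle between weight_50's own z axis and vertical below 0.2 rad) or (horizontal distance between weight_100 and weight_pan_floor below 0.045 m and z of weight_100 in the frame of weight_pan_floor between -0.005 and 0.015 m and angle between weight_100's own z axis and vertical below 0.2 rad) or (horizontal distance between weight_200 and weight_pan_floor below 0.045 m and z of weight_200 in the frame of weight_pan_floor between -0.005 and 0.015 m and angle between weight_200's own z axis and vertical below 0.2 rad)) and ((horizontal distance between weight_50 and weight_pan_floor below 0.045 m and z of weight_50 in the frame of weight_pan_floor between -0.005 and 0.015 m and angle between weight_50's own z axis and vertical below 0.2 rad) or (height (world z) of weight_50 below 0.008 m and angle between weight_50's own z axis and vertical below 0.2 rad)) and ((horizontal distance between weight_100 and weight_pan_floor below 0.045 m and z of weight_100 in the frame of weight_pan_floor between -0.005 and 0.015 m and angle between weight_100's own z axis and vertical below 0.2 rad) or (height (world z) of weight_100 below 0.008 m and angle between weight_100's own z axis and vertical below 0.2 rad)) and ((horizontal distance between weight_200 and weight_pan_floor below 0.045 m and z of weight_200 in the frame of weight_pan_floor between -0.005 and 0.015 m and angle between weight_200's own z axis and vertical below 0.2 rad) or (height (world z) of weight_200 below 0.008 m and angle between weight_200's own z axis and vertical below 0.2 rad)) and linear speed of each of weight_50, weight_100, weight_200 below 0.02 m/s); the robot touches nothing.
It fails at once if the sample comes off its pan (not (distance between sample and sample_pan_floor below 0.045 m)).
It fails at once if the pencil, tape measure or clamping nut is moved more than 30 mm (distance of any of pencil, tape_measure, collet_nut from where it was at the start of the episode above 0.03 m).
It also fails if it takes over 51 s, if anything falls off the work surface, if the arm or the gripper's body presses on something with over 40 N, if the wrist force passes 120 N, or if a joint passes its speed limit or range.

## Working session

There is one attempt and no reset: what is moved stays moved. The work goes in short steps, Python scripts to look and compute and a tool call to move; the robot and the scene stay as the last step left them, time stands still between calls to the robot, and variables do not carry over. Pictures are saved under pics/ and viewed, at most 10 in all, crops included, and the job is handed in when it is done.

```bash
ls; mkdir -p pics; cat > h.py <<'E'
import numpy as np, cv2
from rig import arm
from scipy.spatial.transform import Rotation as Ro
def grab(name,fn=None):
    d=arm.get_image(name)
    if fn: cv2.imwrite('pics/'+fn,d['image'][:,:,::-1])
    return d
def ray(d,u,v):
    K=np.array(d['mtx']);p=np.array([(u-K[0,2])/K[0,0],(v-K[1,2])/K[1,1]]);q=p.copy()
    for _ in range(30): q=p/(1+d['k1']*(q@q))
    R=np.array(d['R']);return -R.T@np.array(d['t']), R.T@np.array([q[0],q[1],1.])
def onz(d,u,v,z):
    o,r=ray(d,u,v);return o+r*(z-o[2])/r[2]
def tri(d1,p1,d2,p2):
    o1,r1=ray(d1,*p1);o2,r2=ray(d2,*p2)
    s=np.linalg.lstsq(np.c_[r1,-r2],o2-o1,rcond=None)[0]
    a=o1+r1*s[0];b=o2+r2*s[1];return (a+b)/2,np.linalg.norm(a-b)
def proj(d,X):
    c=np.array(d['R'])@X+np.array(d['t']);q=c[:2]/c[2];q=q*(1+d['k1']*(q@q));K=np.array(d['mtx'])
    return K[0,0]*q[0]+K[0,2],K[1,1]*q[1]+K[1,2]
def totool(v):
    return Ro.from_rotvec(arm.state()['eef_rot']).inv().apply(v)
E
python3 - <<'E'
from h import *
for n in('scene','top'):
    d=grab(n,n+'0.png');print(n,-np.array(d['R']).T@d['t'],d['k1'],np.array(d['mtx'])[0,0])
s=arm.state();print(s)
print(Ro.from_rotvec(s['eef_rot']).as_matrix().round(3))
E
```

```text
pics
rig.py
scene [-0.17725195  0.72661798  0.65954593] -0.13780311637445458 529.0044655105978
top [0.44728642 0.3639886  1.09069061] -0.03380652574076241 451.3995658775862
{'time_s': 0.1, 'joint_pos': array([-1.46850075e+00,  5.28390412e-01,  1.43380758e+00, -1.46183149e-05,
        1.18139516e+00, -1.78509900e-01]), 'qvel': array([-0.0003056 , -0.00129186, -0.00474872, -0.00191031,  0.00051677,
       -0.00173401]), 'effort': array([ 3.99702424e-05, -4.43306029e+01, -1.78585392e+01, -1.18336948e-04,
        3.90519679e-03, -1.69060951e-05]), 'ee_pos': array([ 0.17315592, -0.59984706,  0.23041027]), 'eef_rot': array([-3.10869738e+00, -4.39369279e-01, -9.84359871e-05]), 'contact_force': array([-0.14652678, -0.45136373, -0.42011432]), 'wrist_torque': array([-0.06372906,  0.02148663,  0.03051698]), 'grasp_force': 0.0, 'width': 0.08547463685967094}
[[ 0.961  0.277 -0.   ]
 [ 0.277 -0.961  0.002]
 [ 0.    -0.002 -1.   ]]
```

View pics/scene0.png

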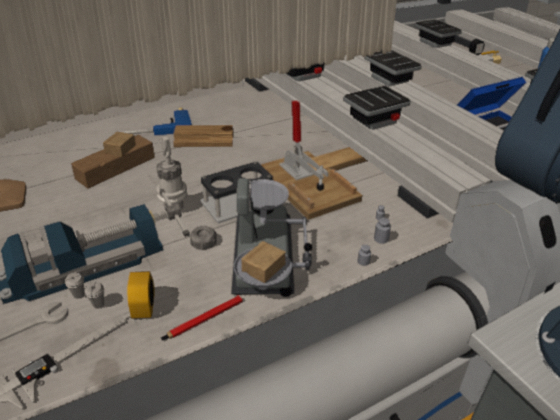

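View pics/top0.png

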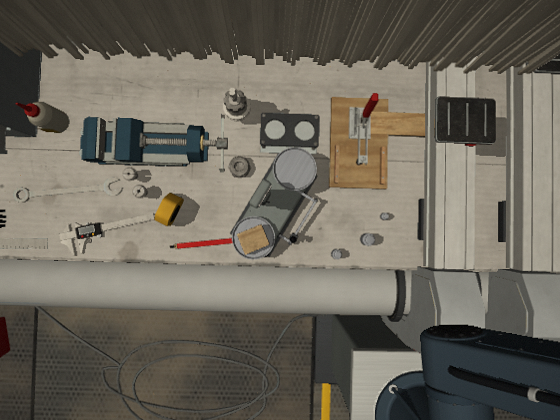

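Scene picture: the balance is at about (265,235), with the rider knob near (307,245) and weights at (382,213), (382,232) and (365,255). Top picture: sample pan (253,237), empty pan (295,170), weights at (386,216), (369,240) and (337,254). Next I enlarge both views to measure.

```bash
python3 - <<'E'
import cv2
a=cv2.imread('pics/top0.png')[135:270,225:405];b=cv2.imread('pics/scene0.png')[165:305,225:405]
cv2.imwrite('pics/ctop.png',cv2.resize(a,None,fx=4.4,fy=4.4,interpolation=cv2.INTER_CUBIC))
cv2.imwrite('pics/cscene.png',cv2.resize(b,None,fx=4,fy=4,interpolation=cv2.INTER_CUBIC))
E
```

```text
(no output)
```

View pics/ctop.png

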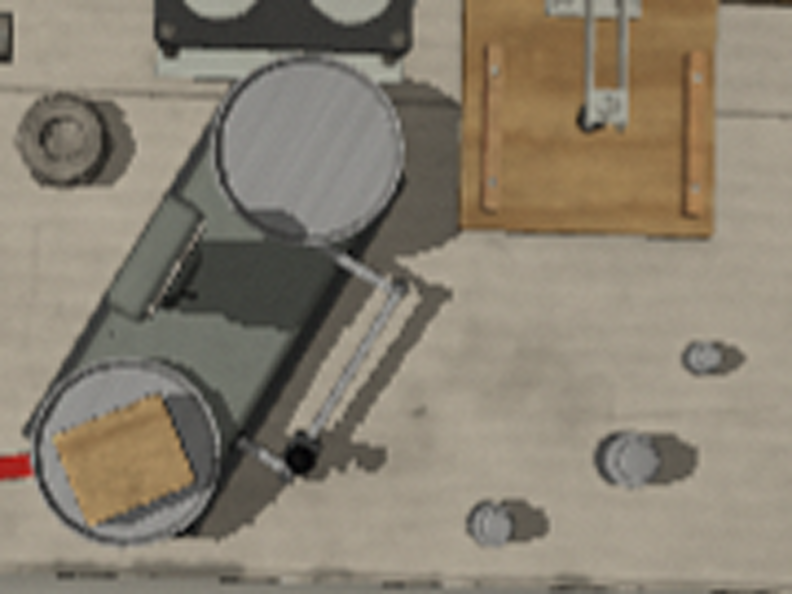

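View pics/cscene.png

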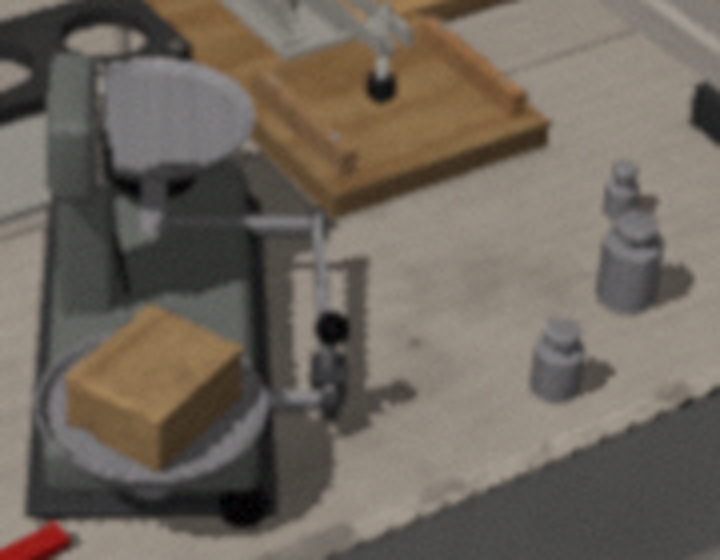

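The crops show the 50 g weight's knob at top (384.8,215.9) and scene (381,207.8). The rider knob is at top (293.4,238.4) and scene (307.8,246.8), and the empty pan's centre is near top (295.5,169) and scene (270,194).

```bash
python3 - <<'E'
from h import *
T=grab('top');S=grab('scene')
tc=lambda x,y:(225+x/4.4,135+y/4.4)
sc=lambda x,y:(225+x/4,165+y/4)
P={}
for n,a,b in [('w50',(703,356),(624,171)),('w100',(491,521),(563,329)),('w200',(633,456),(640,224)),('rider',(301,455),(331,327)),('pan',(310,150),(180,117)),('span',(127,452),(154,400)),('barR',(402,287),(320,215))]:
    X,e=tri(T,tc(*a),S,sc(*b));P[n]=X;print(n,X.round(4),'gap',round(e,4))
# dark-blob refine of the knob in both views
for d,c,n in((T,(293.4,238.4),'T'),(S,(307.75,246.75),'S')):
    g=d['image'].max(2);x,y=map(int,c);w=g[y-5:y+7,x-5:x+7]<45;v,u=np.nonzero(w);print(n,u.mean()+x-5,v.mean()+y-5,w.sum())
for z in(.071,.076):print('pan z',z,onz(T,*tc(310,150),z).round(4))
for z in(.049,.054):print('spanz',z,onz(T,*tc(127,452),z).round(4))
# beam axis from pans
a=onz(T,*tc(310,150),.076);b=onz(T,*tc(127,452),.054)
print('yaw +y axis',b-a,np.linalg.norm((b-a)[:2]),np.arctan2(*(b-a)[[1,0]]))
s=arm.state();print(s['ee_pos'],s['time_s'])
E
```

```text
w50 [0.4723 0.0957 0.0271] gap 0.003
w100 [0.3804 0.2087 0.035 ] gap 0.0049
w200 [0.417  0.1351 0.0441] gap 0.0057
rider [0.4142 0.3132 0.0546] gap 0.0014
pan [0.5687 0.3093 0.0738] gap 0.0123
span [0.413  0.4037 0.052 ] gap 0.0016
barR [0.5042 0.2611 0.0384] gap 0.0018
T 293.0975609756098 238.609756097561 41
S 307.72727272727275 246.86363636363637 44
pan z 0.071 [0.5722 0.3145 0.071 ]
pan z 0.076 [0.5716 0.3147 0.076 ]
spanz 0.049 [0.4133 0.4045 0.049 ]
spanz 0.054 [0.4134 0.4043 0.054 ]
yaw +y axis [-0.15817493  0.08960956 -0.022     ] 0.1817943374927569 2.626153244152461
[ 0.17316168 -0.60008206  0.23068713] 0.2
```

```bash
python3 - <<'E'
from h import *
T=grab('top');S=grab('scene')
for n,a,b in [('blackbar',(421,219),(416,201)),('pad on rail',(467,120),(376,105)),('pad alt',(467,120),(393,67)),('red handle tip',(374,96),(296,104))]:
    X,e=tri(T,a,S,b);print(n,X.round(3),round(e,3))
s=arm.state()
print('to hover w50',totool(np.array([.4723,.0957,.15])-s['ee_pos']).round(4))
E
```

```text
blackbar [0.467 0.003 0.016] 0.006
pad on rail [ 0.685 -0.049  0.138] 0.005
pad alt [ 0.645 -0.02   0.249] 0.039
red handle tip [0.717 0.158 0.172] 0.005
to hover w50 [ 0.4803 -0.5857  0.0814]
```

Units first: shifts go in units of 25 mm and turns go in units of 0.1 rad. So -0.48 m is -19.2, -0.43 m is -17.2.

Request:
inch_along(
  rows=[
    [1.6,-1.88,0,0,0,0],
    [3.2,-3.76,0,0,0,0],
    [4.8,-5.64,0,0,0,0],
    [6.4,-7.52,0,0,0,0],
    [8,-9.4,0,0,0,0],
    [9.6,-11.28,0,0,0,0],
    [11.2,-13.2,0,0,0,0],
    [12.8,-15.2,0,0,0,0],
    [14.4,-17.2,0,0,0,0],
    [16,-19.2,0,0,0,0],
  ],
  jaw=0.05,
)

```text
time_s: 1.55
ee_pos: [0.4236, -0.0309, 0.2317]
eef_rot: [3.11, 0.439, 0.002]
contact_force: [1.0, -1.1, -0.0]
width: 0.0498
grasp_force: 0.0
```

Request:
inch_along(
  rows=[
    [1.6,-2,0,0,0,0],
    [3.2,-4.24,0.8,0,0,0],
    [3.2,-4.24,2.8,0,0,0],
    [3.2,-4.24,4,0,0,0],
    [3.2,-4.24,4.8,0,0,0],
    [3.2,-4.24,4.8,0,0,0],
  ],
)

```text
time_s: 2.3
ee_pos: [0.4693, 0.0914, 0.1101]
eef_rot: [-3.11, -0.44, 0.005]
contact_force: [-0.2, -0.9, 0.5]
width: 0.0496
grasp_force: 0.0
```

```bash
python3 - <<'E'
from h import *
s=arm.state();print(s['ee_pos'],s['eef_rot'],s['joint_pos'].round(2),s['width'],s['time_s'])
print(totool(np.array([.4723,.0957,.005])-s['ee_pos']).round(4))
d=grab('scene');print(proj(d,s['ee_pos']));a=d['image'][100:260,280:480,::-1]
cv2.imwrite('pics/pre.png',cv2.resize(a,None,fx=3,fy=3))
E
```

```text
[0.46929526 0.0914416  0.11011303] [-3.11000016 -0.43982411  0.00546261] [-0.04  0.54  1.9  -0.    0.71  1.25] 0.04958435804305095 2.3
[ 0.0044 -0.0031  0.1051]
(np.float64(388.3114329924312), np.float64(173.8040668088086))
```

View pics/pre.png

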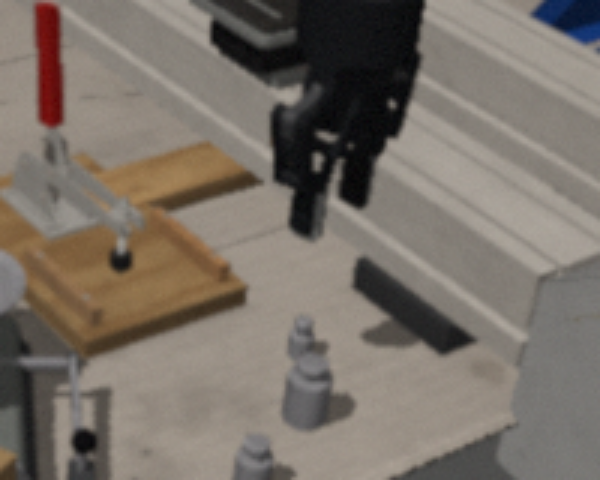

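The picture shows the fingertip midpoint at about (390,173), matching the projected TCP at (388,174). The way down to the 50 g weight is clear.

Scaled: 0.1 m is 4, 0.09 m is 3.6.

Request:
inch_along(
  rows=[
    [0.16,-0.12,1.2,0,0,0],
    [0.16,-0.12,2.6,0,0,0],
    [0.16,-0.12,3.6,0,0,0],
    [0.16,-0.12,4,0,0,0],
    [0.16,-0.12,4.2,0,0,0],
    [0.16,-0.12,4.2,0,0,0],
  ],
)

```text
time_s: 3.1
ee_pos: [0.4739, 0.0953, 0.007]
eef_rot: [3.11, 0.439, 0.002]
contact_force: [-0.7, -0.5, -0.4]
width: 0.0501
grasp_force: 0.0
```

Request:
inch_along(
  rows=[
    [0,0,0,0,0,0],
    [0,0,0,0,0,0],
    [0,0,0,0,0,0],
    [0,0,0,0,0,0],
    [0,0,0,0,0,0],
    [0,0,0,0,0,0],
  ],
  jaw=0,
)

```text
time_s: 3.85
ee_pos: [0.4738, 0.0953, 0.0072]
eef_rot: [3.11, 0.44, 0.002]
contact_force: [0.6, -0.6, 6.3]
width: 0.015
grasp_force: 58.5
```

Scaled: -0.15 m is -6, -0.13 m is -5.2.

Request:
inch_along(
  rows=[
    [0,0,-0.4,0,0,0],
    [0,0,-1.6,0,0,0],
    [0,0,-3.6,0,0,0],
    [0,0,-5.2,0,0,0],
    [0,0,-6,0,0,0],
    [0,0,-6,0,0,0],
  ],
)

```text
time_s: 4.6
ee_pos: [0.4742, 0.0954, 0.1582]
eef_rot: [3.11, 0.44, 0.007]
contact_force: [-0.2, -0.6, -0.9]
width: 0.015
grasp_force: 58.7
```

```bash
python3 - <<'E'
from h import *
s=arm.state();print(s['ee_pos'],s['width'],s['grasp_force'])
d=grab('scene');u,v=map(int,proj(d,s['ee_pos']));print(u,v)
t=grab('top');ut,vt=map(int,proj(t,s['ee_pos']))
A=[cv2.resize(x['image'][b-35:b+35,a-35:a+35,::-1],(390,390),interpolation=cv2.INTER_CUBIC) for x,a,b in((d,u,v),(t,ut,vt))]
cv2.imwrite('pics/lift.png',np.hstack(A))
u=np.array([-.870,.493,0]);pan=np.array([.5720,.3145,.071]);tgt=pan
print('to pan hover',totool(tgt+[0,0,.085]-s['ee_pos']).round(4))
E
```

```text
[0.47422522 0.0953623  0.15821807] 0.015020886717361523 58.728629113174975
388 151
to pan hover [ 0.1547 -0.1835  0.0022]
```

View pics/lift.png

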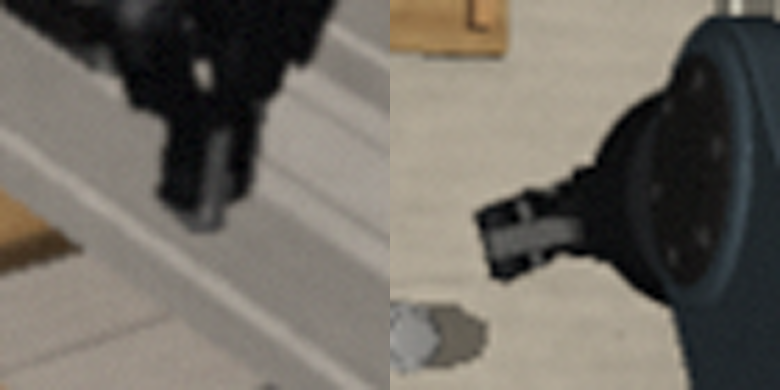

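The 50 g weight is held upright between the fingers: its base is at crop (208,228), just below the tips. Next I carry it over the pan, turning the fingers parallel to the beam on the way.

Scaled: -0.183 m is -7.32, -0.165 m is -6.6, -0.775 rad is -7.75.

Request:
inch_along(
  rows=[
    [1.4,-1.6,0,0,0,-1.5],
    [2.8,-3.4,0,0,0,-3.2],
    [4.4,-5.2,0,0,0,-5],
    [5.6,-6.6,0,0,0,-6.6],
    [6.2,-7.32,0,0,0,-7.75],
    [6.2,-7.32,0.8,0,0,-7.75],
    [6.2,-7.32,2,0,0,-7.75],
    [6.2,-7.32,2.72,0,0,-7.75],
    [6.2,-7.32,2.96,0,0,-7.75],
    [6.2,-7.32,2.96,0,0,-7.75],
  ],
)

```text
time_s: 5.95
ee_pos: [0.5715, 0.3139, 0.0819]
eef_rot: [-2.714, -1.582, 0.001]
contact_force: [-0.2, 0.3, -0.2]
width: 0.0149
grasp_force: 58.8
```

```bash
python3 - <<'E'
from h import *
s=arm.state();print(s['ee_pos'],s['contact_force'],Ro.from_rotvec(s['eef_rot']).as_matrix().round(3))
d=grab('scene');t=grab('top')
A=[cv2.resize(x['image'][b-40:b+40,a-40:a+40,::-1],(400,400),interpolation=cv2.INTER_CUBIC) for x,a,b in((d,270,194),(t,295,175))]
cv2.imwrite('pics/over.png',np.hstack(A))
E
```

```text
[0.5714725  0.31394301 0.08185198] [-0.17909619  0.25052034 -0.2082661 ] [[ 0.493  0.87  -0.001]
 [ 0.87  -0.493 -0.   ]
 [-0.001 -0.001 -1.   ]]
```

View pics/over.png

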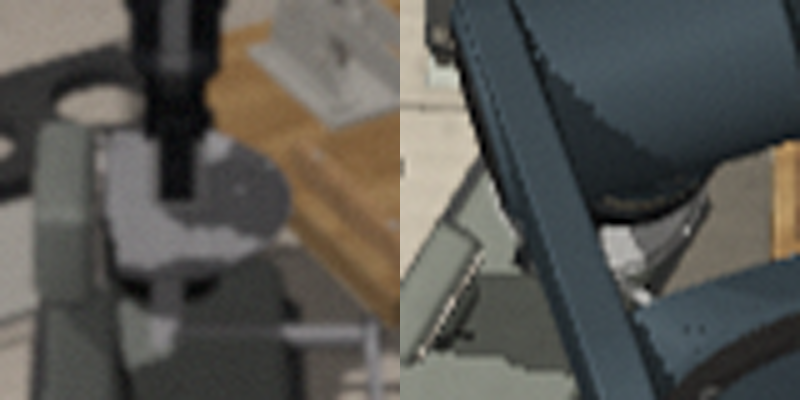

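The fingertips are over the middle of the pan, at scene crop (178,195) with the dish spanning 105–290. Now I lower and release.

Request:
inch_along(
  rows=[
    [0,0,0.12,0,0,0],
    [0,0,0.24,0,0,0],
    [0,0,0.24,0,0,0],
  ],
)

```text
time_s: 6.42
ee_pos: [0.5717, 0.3141, 0.0765]
eef_rot: [2.714, 1.582, 0.001]
contact_force: [0.2, 0.5, 0.2]
width: 0.0148
grasp_force: 58.9
```

Request:
inch_along(
  rows=[
    [0,0,0,0,0,0],
    [0,0,0,0,0,0],
    [0,0,0,0,0,0],
    [0,0,-0.4,0,0,0],
    [0,0,-1.6,0,0,0],
    [0,0,-3.6,0,0,0],
    [0,0,-5.6,0,0,0],
  ],
  jaw=0.04,
)

```text
time_s: 7.3
ee_pos: [0.5713, 0.314, 0.2182]
eef_rot: [-2.714, -1.582, 0.0]
contact_force: [1.5, -0.1, -0.5]
width: 0.04
grasp_force: 0.0
```

```bash
python3 - <<'E'
from h import *
s=arm.state()
print(totool(np.array([.4142,.3132,.15])-s['ee_pos']).round(4))
E
```

```text
[-0.0781 -0.1363  0.0682]
```

Request:
inch_along(
  rows=[
    [-2,-0.4,0,0,0,0],
    [-3.12,-2,0,0,0,0],
    [-3.12,-4,0,0,0,0],
    [-3.12,-5.44,0,0,0,0],
    [-3.12,-5.44,1.2,0,0,0],
    [-3.12,-5.44,1.2,0,0,0],
    [-3.12,-5.44,1.2,0,0,0],
  ],
)

```text
time_s: 8.18
ee_pos: [0.4156, 0.3134, 0.1872]
eef_rot: [2.714, 1.582, 0.002]
contact_force: [-0.1, 0.9, -0.1]
width: 0.0401
grasp_force: 0.0
```

```bash
python3 - <<'E'
from h import *
s=arm.state();print(s['joint_pos'].round(2))
S=grab('scene');T=grab('top')
cv2.imwrite('pics/c2.png',np.hstack([cv2.resize(S['image'][165:305,225:345,::-1],(480,560),interpolation=cv2.INTER_CUBIC),cv2.resize(T['image'][135:275,230:310,::-1],(320,560),interpolation=cv2.INTER_CUBIC)]))
g=S['image'].max(2)[225:262,297:320];v,u=np.nonzero(g<45);print('knob S',u.mean()+297,v.mean()+225,len(u))
print('expected knob pix',proj(S,np.array([.4142,.3132,.0546])),'tcp',proj(S,s['ee_pos']))
E
```

```text
[ 0.43  0.45  1.74 -0.    0.95  0.95]
knob S 308.06666666666666 247.46666666666667 45
expected knob pix (np.float64(307.3331823060309), np.float64(246.76342785072362)) tcp (np.float64(310.67546755659026), np.float64(183.89810082019545))
```

View pics/c2.png

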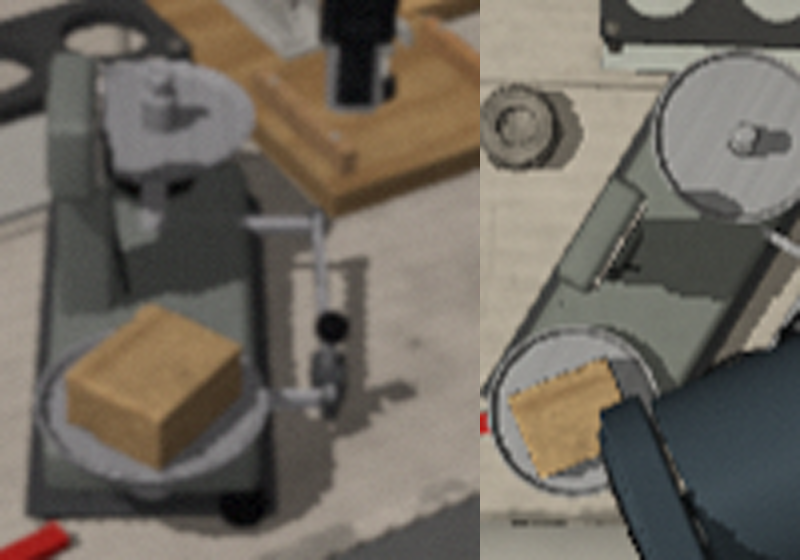

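The 50 g weight stands upright on the right pan (scene crop (160,95)). The beam still lies sample side down and the rider has not moved (knob at scene (308,247)). I'll straddle the knob loosely and push the rider to the right.

```bash
cat > beam.py <<'E'
from h import *
import sys,json,os
def wood(d):
    c=d['image'][225:300,225:300];h=cv2.cvtColor(c,cv2.COLOR_RGB2HSV)
    m=((h[...,1]>90)&(h[...,0]>8)&(h[...,0]<25)&(h[...,2]>70)).astype(np.uint8)
    n,l,st,ce=cv2.connectedComponentsWithStats(m);i=1+st[1:,4].argmax();return ce[i]+225,st[i,4]
d=grab('scene');c,a=wood(d)
if not os.path.exists('ref.json'): json.dump(list(c),open('ref.json','w'))
r=np.array(json.load(open('ref.json')))
P=np.array([.4133,.4045,.064]);px=proj(d,P+[0,0,.01])[1]-proj(d,P)[1]
th=-.12+(c[1]-r[1])/px*.01/.092
w=np.array([u for u in np.argwhere(d['image'].max(2)[200:262,295:330]<45)]) 
print('wood',c.round(2),a,'px/cm',round(px,2),'theta',round(th,4),'mm to go',round(-th/.0035,1))
E
python3 beam.py
```

```text
wood [260.99 259.94] 982 px/cm -4.45 theta -0.12 mm to go 34.3
```

Request:
inch_along(
  rows=[
    [-0.04,-0.04,2,0,0,0],
    [-0.04,-0.04,4,0,0,0],
    [-0.04,-0.04,5.2,0,0,0],
    [-0.04,-0.04,5.64,0,0,0],
    [-0.04,-0.04,5.64,0,0,0],
  ],
)

```text
time_s: 8.95
ee_pos: [0.4138, 0.3129, 0.0454]
eef_rot: [2.714, 1.582, 0.0]
contact_force: [-0.1, -0.5, 1.0]
width: 0.0397
grasp_force: 0.0
```

Request:
inch_along(
  rows=[
    [0,0,0,0,0,0],
    [0,0,0,0,0,0],
    [0,0,0,0,0,0],
    [0,0.32,0,0,0,0],
    [0,0.64,0,0,0,0],
    [0,0.96,0,0,0,0],
    [0,1.12,0,0,0,0],
    [0,1.12,0,0,0,0],
    [0,1.12,0,0,0,0],
  ],
  jaw=0.024,
)

```text
time_s: 10.07
ee_pos: [0.4376, 0.299, 0.0452]
eef_rot: [-2.714, -1.582, 0.0]
contact_force: [0.2, -0.3, -0.7]
width: 0.024
grasp_force: 0.0
```

```bash
python3 beam.py
python3 - <<'E'
from h import *
S=grab('scene')
cv2.imwrite('pics/c3.png',cv2.resize(S['image'][165:305,225:345,::-1],(480,560),interpolation=cv2.INTER_CUBIC))
E
```

```text
wood [262.28 260.31] 1078 px/cm -4.45 theta -0.1292 mm to go 36.9
```

View pics/c3.png

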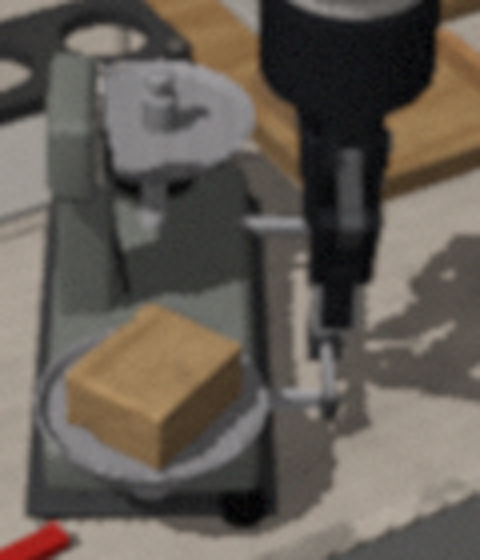

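The rider has slid right, its block now at crop (330,340), and the beam is still on its stop. Shadow changed the wood mask, so I take a new reference and push on in steps.

```bash
rm ref.json; python3 beam.py
```

```text
wood [262.41 260.47] 1086 px/cm -4.45 theta -0.12 mm to go 34.3
```

Request:
inch_along(
  rows=[
    [0,0.32,0,0,0,0],
    [0,0.56,0,0,0,0],
    [0,0.56,0,0,0,0],
    [0,0.56,0,0,0,0],
    [0,0.56,0,0,0,0],
    [0,0.56,0,0,0,0],
    [0,0.56,0,0,0,0],
  ],
  only="time|force",
)

```text
time_s: 11.1
contact_force: [-0.1, -0.0, -0.4]
grasp_force: 0.0
```

```bash
python3 beam.py
```

```text
wood [262.21 260.3 ] 1074 px/cm -4.45 theta -0.1157 mm to go 33.0
```

Scaled: 0.014 m is 0.56, 0.008 m is 0.32.

Request:
inch_along(
  rows=[
    [0,0.32,0,0,0,0],
    [0,0.56,0,0,0,0],
    [0,0.56,0,0,0,0],
    [0,0.56,0,0,0,0],
    [0,0.56,0,0,0,0],
    [0,0.56,0,0,0,0],
    [0,0.56,0,0,0,0],
    [0,0.56,0,0,0,0],
    [0,0.56,0,0,0,0],
  ],
  only="time|force|ee_pos",
)

```text
time_s: 12.28
ee_pos: [0.4621, 0.2853, 0.0453]
contact_force: [-0.2, 0.7, 0.3]
grasp_force: 0.0
```

```bash
python3 beam.py
```

```text
wood [261.88 258.74] 1059 px/cm -4.45 theta -0.0777 mm to go 22.2
```

Scaled: 0.018 m is 0.72, 0.016 m is 0.64.

Request:
inch_along(
  rows=[
    [0,0.32,0,0,0,0],
    [0,0.6,0,0,0,0],
    [0,0.72,0,0,0,0],
    [0,0.72,0,0,0,0],
    [0,0.64,0,0,0,0],
    [0,0.64,0,0,0,0],
    [0,0.64,0,0,0,0],
    [0,0.64,0,0,0,0],
    [0,0.64,0,0,0,0],
    [0,0.64,0,0,0,0],
  ],
  only="time|force|ee_pos",
)

```text
time_s: 13.58
ee_pos: [0.476, 0.2774, 0.0453]
contact_force: [0.2, -0.2, -0.2]
grasp_force: 0.0
```

```bash
python3 beam.py
```

```text
wood [261.84 256.29] 1063 px/cm -4.45 theta -0.018 mm to go 5.1
```

Scaled: -0.141 m is -5.64, -0.13 m is -5.2.

Request:
inch_along(
  rows=[
    [0,0.16,0,0,0,0],
    [0,0.28,0,0,0,0],
    [0,0.28,0,0,0,0],
    [0,0.16,0,0,0,0],
    [0,0.16,0,0,0,0],
    [0,0.16,0,0,0,0],
    [0,0.16,-1.2,0,0,0],
    [0,0.16,-3.2,0,0,0],
    [0,0.16,-5.2,0,0,0],
    [0,0.16,-5.64,0,0,0],
  ],
  only="time|force|ee_pos",
)

```text
time_s: 14.88
ee_pos: [0.4815, 0.2762, 0.1899]
contact_force: [1.4, 0.6, -0.3]
grasp_force: 0.0
```

Request:
inch_along(
  rows=[
    [-1.2,-1.2,0,0,0,0],
    [-2,-2.4,0,0,0,0],
    [-2,-2.4,0,0,0,0],
    [-2,-2.4,0,0,0,0],
    [-2,-2.4,0,0,0,0],
    [-2,-2.4,0,0,0,0],
    [-2,-2.4,0,0,0,0],
    [-2,-2.4,0,0,0,0],
  ],
  only="time|ee_pos",
)

```text
time_s: 15.88
ee_pos: [0.4028, 0.2614, 0.1863]
```

```bash
echo '[260.99,259.94]'>ref.json; python3 beam.py
python3 - <<'E'
from h import *
S=grab('scene');T=grab('top')
cv2.imwrite('pics/c4.png',np.hstack([cv2.resize(S['image'][165:305,225:345,::-1],(480,560),interpolation=cv2.INTER_CUBIC),cv2.resize(T['image'][135:275,230:310,::-1],(320,560),interpolation=cv2.INTER_CUBIC)]))
E
python3 beam.py
```

```text
wood [260.97 255.37] 998 px/cm -4.45 theta -0.0086 mm to go 2.4
wood [260.93 255.28] 998 px/cm -4.45 theta -0.0063 mm to go 1.8
```

View pics/c4.png

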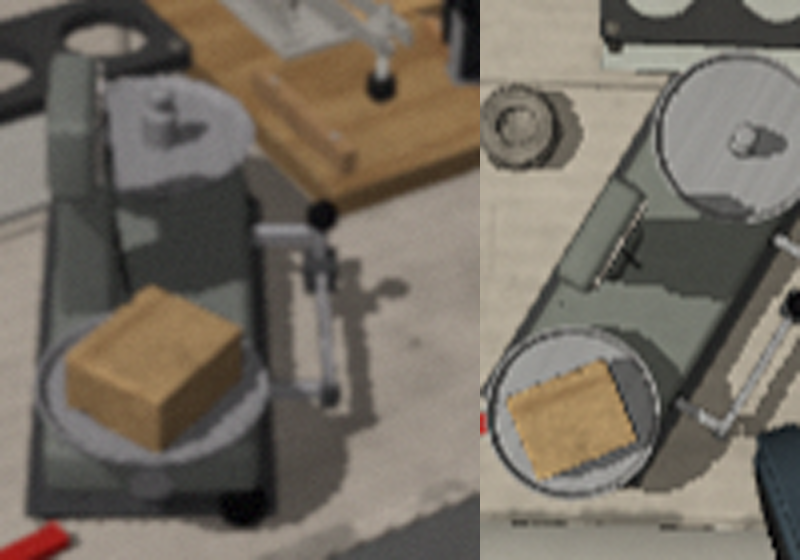

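The picture shows the weight standing on the right pan (crop (160,115)), the sample on its own pan and the rider knob at crop (322,215) with the gripper clear. The sample's rise puts the beam within about 0.01 rad of level. I cross-check with the drop of the right pan.

```bash
python3 - <<'E'
from h import *
a=cv2.imread('pics/c2.png',0);b=cv2.imread('pics/c4.png',0)
d=grab('scene')
def m(name,x0,y0,x1,y1,P):
    r=cv2.matchTemplate(b[max(0,y0-45):y1+45,x0-20:x1+20],a[y0:y1,x0:x1],cv2.TM_CCOEFF_NORMED);_,s,_,l=cv2.minMaxLoc(r)
    dy=(l[1]-min(45,y0))/4;px=proj(d,P+[0,0,.01])[1]-proj(d,P)[1];print(name,'score',round(s,3),'dz mm',round(dy/px*10,1),'theta',round((-.12+abs(dy/px*.01)/.092),3))
m('weight',135,55,215,135,np.array([.572,.3145,.08]))
m('panR',190,60,262,150,np.array([.572,.3145,.075]))
m('sample',60,300,250,475,np.array([.4133,.4045,.064]))
s=arm.state();print(s['time_s'],s['contact_force'])
E
python3 beam.py
```

```text
weight score 0.924 dz mm -9.4 theta -0.018
panR score 0.802 dz mm -10.0 theta -0.011
sample score 0.936 dz mm 9.0 theta -0.022
16.125 [0.78113053 0.2859901  0.0525371 ]
wood [260.86 255.21] 993 px/cm -4.45 theta -0.0047 mm to go 1.3
```

```bash
python3 -c "
from rig import arm
print(arm.sign_off())"
```

```text
the job is handed in; nothing more can be done
None
```

The job is handed in after about 16 s of robot time: the 50 g weight stands on the right pan and the beam rests about 0.005–0.02 rad sample side down by the camera, inside the 0.035 limit. The hand-in returned no verdict.

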